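# Clamp an end cap in the drill jig, ready to ream its centre hole

## Robot

A 6-joint arm with a two-finger parallel gripper is mounted at the origin on the work surface; the furniture and walls round the work are solid. World frame = base frame: x ahead of the robot, y to its left, z up, the work surface at z = 0. Lengths are in m, angles in rad, forces in N, time in s.
With the tool pointing down it reaches from about 0.3 to 0.875 m from the base axis. Payload 6.4 kg.
Tool frame: the origin (TCP) lies on the centre line of the jaws, within the pads' length; the fingertips stand 17 mm ahead of it and the grasp point (between the pads) lies 2 mm behind it; z points along the fingers, y is the line along which they close (so a half turn about z gives the same grasp; the last joint's range is limited). The gripper opens to 88 mm and grips with 3 to 60 N. Pads are 18 mm wide; open, the fingers measure 123 mm over their backs; the gripper's body (75 mm by 187 mm) begins 45 mm behind the grasp point.
Start: joints at [1.058, 0.181, 1.607, -0, 1.354, -0.206], TCP at [0.174, 0.548, 0.256] pointing down, gripper open.
Joint ranges: [-2.99, 2.99], [-0.89, 2.07], [0.3, 2.58], [-1.14, 4.28], [0, 2.63], [-3.12, 3.12]. Speed limits (rad/s): [2.57, 2.57, 3.01, 3.14, 3.14, 3.14].

## Interface

Orientations are given as a unit quaternion [x, y, z, w].
In Python, from bench import ctrl gives the robot as it stands.
- The arm moves only by the shell command python3 -m crank 'ROWS' [FORCE]. ROWS is JSON, a list of rows, each a list of 7 numbers: the shift along the tool's x, y, z in cm, then the turn, a rotation vector about the tool's x, y, z in rad, then the opening, from 0 (shut) to 1 (fully open). In form: [[tx, ty, tz, ax, ay, az, gripper], ...]. A call has 1 to 10 rows; each row shifts and turns the commanded pose from where the row before left it, along the tool's axes as they then stand; what a row does not reach is not made up. A row lasts 1/12 s, in which the tool goes at most 41.7 mm and 7.16 degrees, less where a joint would pass 70% of its speed; a pose out of reach is approached as far as the arm can. A call is refused whole if a number of a shift passes 4.17 or a number of a turn 0.125, either way. A call with a gripper value outside its range is refused whole. The fingers move at their own pace and stop on an object; FORCE is the grip in N (left out, the last holds). Time passes only in rows, so rows that do not move let the fingers close. It gives the time, the measured TCP pose, the force, the opening and the grip force at its end, in the units of the state.
- ctrl.get_state(): the state, without advancing time (a new reading comes with each control period).
- ctrl.capture(name): name is "scene" or "top"; returns the picture (480x640x3 uint8, blue, green, red); there is no depth.
- ctrl.calibration(name): a dict with "fx", "fy", "cx", "cy" (pixels), "k1" (the pictures are not rectified: a ray, as slopes to the right and down, at radius r is drawn at 1 + k1 r^2 times it, then the intrinsics apply), "T" (4x4, takes a point from camera to world coordinates). Camera axes: x right, y down, z forward; pixel columns grow to the right and rows downward; lengths in m; the calibration is good to about 2 mm. A picture is of the moment at which its call begins. calibration takes no time and is no camera call.
- ctrl.job_done(): hands the job in; it is judged then, once.
The state is a dict: "time": time; "qpos": joint angles; "dq": joint speeds; "joint_torque": joint torques, N m; "tcp_pos": TCP position; "tcp_rot": TCP orientation; "ft_force": force on the tool from outside, world axes, zero at the start; "torque": the same for the moment, N m; "grip_width": finger opening in m; "finger_force": force on a finger pad.
Only numpy, scipy, OpenCV 4.12 (cv2) and the standard library are available. Lean on these libraries where they do the work, as an engineer would, in place of code of your own. Each camera call takes 0.05 s, during which the arm holds its last target. There are 200 camera calls.

## Task

Set up the drill jig without gripping or lifting anything, using the closed fingers as one finger: push the black end cap by its outer wall along the jig plate until it meets the end stop, then push the ball knob of the cam lever round clockwise until the cam clamps the cap firmly into the corner of the locator, and last push the drill-bush arm by its upright knob round over the cap until it rests against its stop pin. Leave the tools, bolts and other things lying about where they are.

Things in the scene. Friction and masses are not known exactly. Their poses are not given: they have to be found in the camera images.
- drill_jig: steel drill jig fixed to the bench. Origin: nest centre, at bench height; x toward the end stop (away from the robot), y toward the fence (left), z up. Plate 15 mm thick, x -125 to +70, y -95 to +110 mm. Dark L-shaped locator, top 37 mm above the bench: fence face at y +35 (x -50 to +30), end stop face at x +35 (y -20 to +30). Cam pivot at x 0, y -61.8; arm pivot at x 0, y +85
- nest (a point): point on top of the plate (15 mm above the bench) where the cap's centre is when the cap touches both fence and end stop; x 0, y 0 of the jig
- end_cap: loose black plastic end cap, a round open cup 70 mm across, 28 mm high, with a hole in its floor, about 0.12 kg, standing on the jig plate 45 to 65 mm short of the nest (toward -x of the jig) and 1 to 9 mm off the fence. Origin at the centre of its underside, z up. It slides between fence and open cam to the end stop; it is not to be lifted, tipped or pinched
- cam_lever: steel cam disc (44 mm across, 19 to 37 mm above the bench) with a bent lever, on an upright pivot. Origin on the pivot at the plate's top, x along the lever, z up. Starts 3 to 26 degrees clockwise (seen from above) of the jig's +x and is pushed clockwise. With the cap at the end stop the cam nudges it to the fence, begins to squeeze it at 75 to 90 degrees and grips it firmly at about 95 to 110; it stays as left
- cam_knob (a point): centre of the black ball knob on the cam lever: 23 mm across, 58 mm above the bench, 85 mm from the pivot. It needs about 1.5 N while the cam is free and 5 to 10 N when the cap is firmly clamped; the lever can turn 137 degrees in all
- bush_arm: steel swing arm with a drill bush, on an upright pivot. Origin on the pivot at the plate's top, x along the arm, z up. Arm 22 mm wide, 48 to 60 mm above the bench; the cap fits under it. Starts pointing roughly along the jig's -x, is pushed anticlockwise (seen from above) by 80 to 100 degrees to rest on its stop pin, pointing along the jig's -y. Needs about 1 N, stays as left
- bush (a point): centre of the drill bush's lower face, 48 mm above the bench, 85 mm from the arm's pivot; over the nest when the arm rests on its stop
- bush_knob (a point): middle of the upright black knob near the end of the swing arm: 16 mm across, 60 to 86 mm above the bench, 112 mm from the arm's pivot
- hex_bolt_0: steel hex bolt, 20x53x17 mm, lying on the front right corner of the jig plate. Leave it where it is
- hex_bolt_1: steel hex bolt, 20x53x17 mm, lying on the bench in front of the jig, to the left. Leave it where it is
- tape_measure: yellow and black tape measure, 71x82x36 mm, on the bench to the left or right of the jig. Leave it where it is
- masking_tape: roll of masking tape, 97 mm across, 25 mm high, on the bench to the left or right of the jig. Leave it where it is
- combination_spanner: steel spanner, 33x195x8 mm, on the bench to the right, near the robot. Leave it where it is
- putty_lump: small beige lump of putty, 20x22x15 mm, on the bench to the left of the jig. Leave it where it is
Mind the look-alikes: they are no part of the job. Leave any purple or turquoise look-alike of the end_cap alone.

How it is judged:
On the way, in this order (a step that is already met when the one before it is completed fails the run):
1. the cap is pushed along the plate to the end stop (within 4 mm), the cam still off it (x of end_cap in the frame of drill_jig above -0.004 m and y of end_cap in the frame of drill_jig above -0.012 m and not (contact force between cam_lever and end_cap above 4 N)), for 0.1 s.
2. the cam clamps the cap with more than 4 N into the corner of the locator (within 3 mm of the nest) (horizontal distance between end_cap and nest below 0.003 m and contact force between cam_lever and end_cap above 4 N), for 0.2 s.
3. the drill-bush arm rests on its stop, the bush over the nest (within 3 mm) (horizontal distance between bush and nest below 0.003 m), for 0.2 s.
At the end, for the whole second after the job is handed in: The cap stands flat within 3 mm of the nest, squeezed by the cam with more than 4 N; the drill bush is within 3 mm of the nest and 5 mm of the cap's centre; all at rest (all of step 2 and angle between end_cap's own z axis and vertical below 0.06 rad and horizontal distance between bush and nest below 0.003 m and horizontal distance between bush and end_cap below 0.005 m and linear speed of end_cap below 0.01 m/s and angular speed of each of bush_arm, cam_lever below 0.05 rad/s); the robot touches nothing.
It fails at once if the cap is lifted or tipped (z of end_cap in the frame of drill_jig above 0.021 m or angle between end_cap's own z axis and vertical above 0.2 rad).
It fails at once if the cap, the ball knob or the arm's knob is pinched (fingers touching it with the grasp point on it) ((horizontal distance between the grasp point and end_cap below 0.036 m and contact force between the fingers and end_cap above 0.5 N) or (distance between the grasp point and cam_knob below 0.007 m and contact force between the fingers and cam_lever above 0.5 N) or (distance between the grasp point and bush_knob below 0.007 m and contact force between the fingers and bush_arm above 0.5 N)).
It fails at once if a thing lying about is moved more than 15 mm (distance of any of hex_bolt_0, hex_bolt_1, tape_measure, masking_tape, combination_spanner, putty_lump from where it was at the start of the episode above 0.015 m).
It also fails if it takes over 72 s, if anything falls off the work surface, if the arm or the gripper's body presses on something with over 40 N, if the wrist force passes 120 N, or if a joint passes its speed limit or range.

## Working session

There is one attempt and no reset: what is moved stays moved. The work goes in short steps, Python scripts to look and compute and a shell command to move; the robot and the scene stay as the last step left them, time stands still between calls to the robot, and variables do not carry over. Pictures are saved under pics/ and viewed, at most 10 in all, crops included, and the job is handed in when it is done.

```bash
mkdir -p pics
python3 - <<'E'
from bench import ctrl
import cv2,json
for n in("scene","top"):
    cv2.imwrite(f"pics/{n}0.png",ctrl.capture(n)); c=ctrl.calibration(n); print(n,c)
s=ctrl.get_state();print(s)
E
```

```text
scene {'fx': 624.7373391682866, 'fy': 624.7373391682866, 'cx': 327.8954278840949, 'cy': 243.56070805922377, 'k1': -0.15179156152943282, 'T': array([[ 0.54900775, -0.59440954,  0.58759492, -0.28695134],
       [-0.83579141, -0.38489763,  0.39154379, -0.59148203],
       [-0.00657347, -0.70606736, -0.70811417,  1.09642666],
       [ 0.        ,  0.        ,  0.        ,  1.        ]])}
top {'fx': 501.775878298184, 'fy': 501.775878298184, 'cx': 318.82187649747465, 'cy': 245.45223036145364, 'k1': -0.04599320928483194, 'T': array([[ 0.02927062, -0.9926633 ,  0.11731495,  0.39384196],
       [-0.99949839, -0.02764646,  0.0154482 , -0.03255841],
       [-0.01209152, -0.11770829, -0.9929746 ,  1.11001695],
       [ 0.        ,  0.        ,  0.        ,  1.        ]])}
{'time': 0.1, 'qpos': array([ 1.05767442e+00,  1.81448026e-01,  1.60787590e+00, -1.05344727e-05,
        1.35376617e+00, -2.06318992e-01]), 'dq': array([ 0.0004544 , -0.0022126 , -0.00228602, -0.00080921, -0.00128554,
       -0.00037513]), 'joint_torque': array([ 2.83016079e-04, -4.34820914e+01, -3.42697191e+01,  7.03631784e-02,
        3.40608798e-02, -6.51954224e-05]), 'tcp_pos': array([0.17343671, 0.54776558, 0.25492624]), 'tcp_rot': array([ 1.52799355e-01,  9.88256949e-01, -7.02610885e-04, -2.58746023e-04]), 'ft_force': array([ 0.45675667, -1.1614406 , -0.7490991 ]), 'torque': array([ 0.05181923,  0.0132317 , -0.03698678]), 'finger_force': 0.0, 'grip_width': 0.08819275537539173}
```

View pics/top0.png

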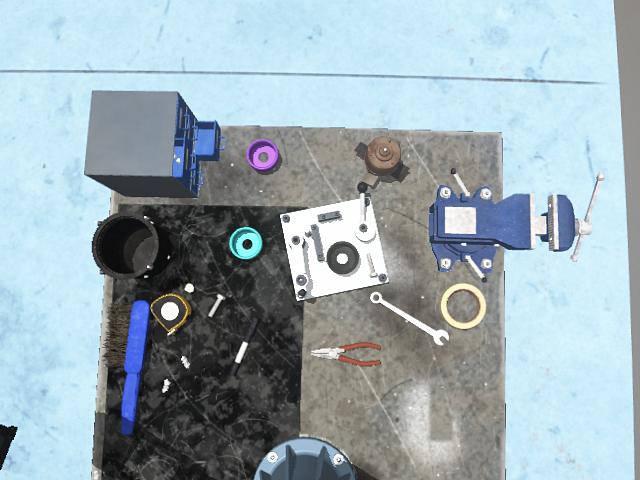

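View pics/scene0.png

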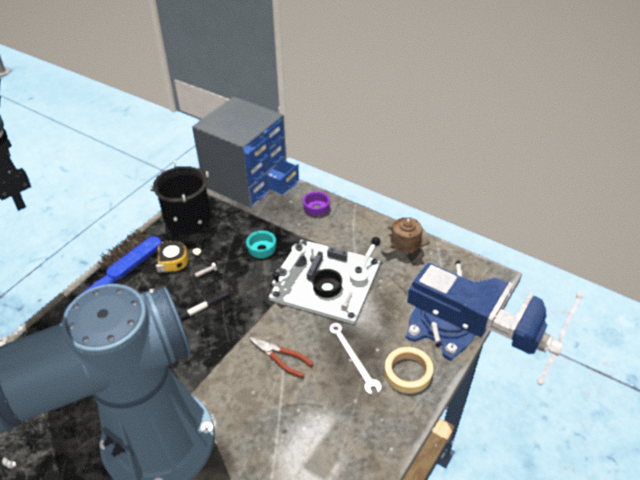

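The black cap is at about (343,258) in the top picture. The turquoise (245,242) and purple (263,154) cups are the look-alikes. The cam knob is at about (362,187) and the bush arm is on the left of the plate, around (300,265). I'll enlarge both views.

```bash
cat > h.py <<'E'
import numpy as np,cv2
from bench import ctrl
def px2w(n,u,v,z):
    c=ctrl.calibration(n);x=np.array([(u-c['cx'])/c['fx'],(v-c['cy'])/c['fy']]);y=x.copy()
    for _ in range(20): y=x/(1+c['k1']*(y@y))
    d=c['T'][:3,:3]@[*y,1];o=c['T'][:3,3];return o+d*(z-o[2])/d[2]
def w2px(n,p):
    c=ctrl.calibration(n);q=np.linalg.inv(c['T'])@[*p,1];y=q[:2]/q[2];y=y*(1+c['k1']*(y@y))
    return y*c['fx']+[c['cx'],c['cy']]
def crop(n,out,x0,y0,w,h,s,img=None):
    i=ctrl.capture(n) if img is None else img
    i=cv2.resize(i[y0:y0+h,x0:x0+w],None,fx=s,fy=s,interpolation=cv2.INTER_CUBIC)
    for k in range(0,w,10):
        cv2.line(i,(k*s,0),(k*s,6 if k%50 else 14),(0,0,255),1); 
        if k%20==0: cv2.putText(i,str(x0+k),(k*s,22),0,.35,(0,0,255),1)
    for k in range(0,h,10):
        cv2.line(i,(0,k*s),(6,k*s),(0,0,255),1)
        if k%20==0: cv2.putText(i,str(y0+k),(8,k*s+4),0,.35,(0,0,255),1)
    cv2.imwrite(out,i)
E
python3 - <<'E'
from h import *
crop("top","pics/t1.png",270,175,130,130,4,cv2.imread("pics/top0.png")) if 0 else None
i=cv2.imread("pics/top0.png"); crop("top","pics/t1.png",270,178,130,124,4*1,cv2.imread("pics/top0.png")) 
i=cv2.imread("pics/scene0.png"); crop("scene","pics/s1.png",262,228,130,100,6,i)
E
python3 -c "
from h import *
crop('top','pics/t1.png',268,178,132,98+24,4,cv2.imread('pics/top0.png'))"
```

```text
(no output)
```

View pics/t1.png

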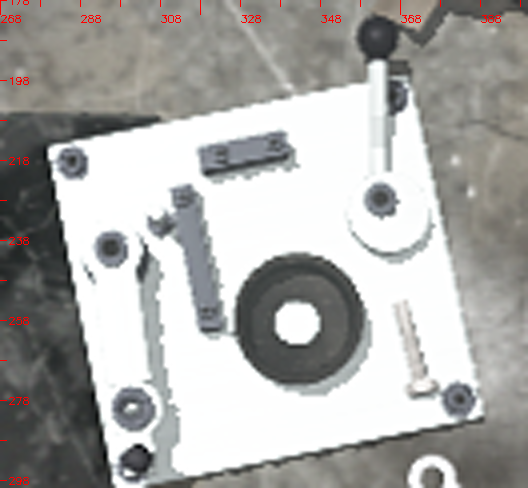

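View pics/s1.png

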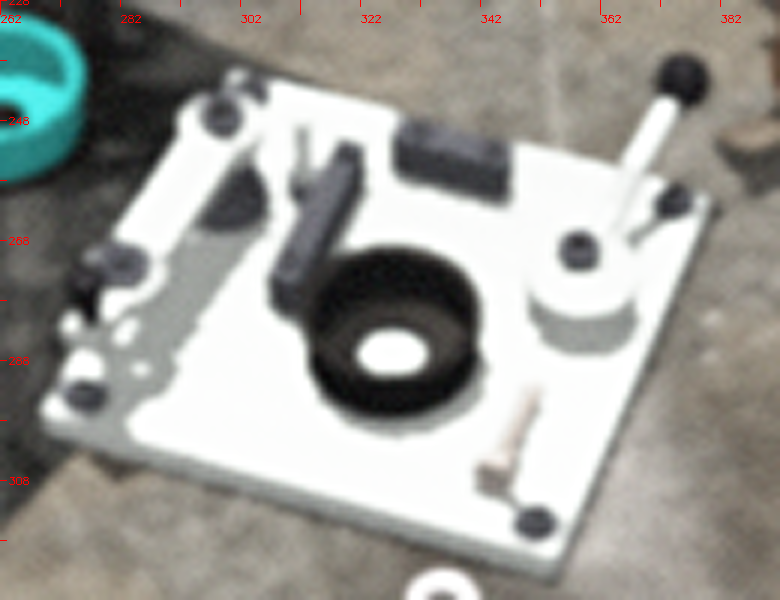

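```bash
cat > fit.py <<'E'
from h import *
from scipy.optimize import least_squares
M=[((280.3,215),(.070,.110,.015)),((388.8,282.3),(-.125,-.095,.015)),((296.8,299.8),(-.125,.110,.015)),((369.8,197.5),(.070,-.095,.015)),
 ((363,227.5),(0,-.0618,.042)),((295.8,239.8),(0,.085,.064))]
def J(p,q):
    c,s=np.cos(p[2]),np.sin(p[2]);return np.array([p[0]+c*q[0]-s*q[1],p[1]+s*q[0]+c*q[1],q[2]])
def inv(p,w):
    c,s=np.cos(p[2]),np.sin(p[2]);d=w[:2]-p[:2];return np.array([c*d[0]+s*d[1],-s*d[0]+c*d[1]])
r=least_squares(lambda p:np.concatenate([w2px("top",J(p,q))-u for u,q in M]),[.4,-.1,.1],loss='soft_l1')
P=r.x
if __name__=="__main__":
    print(P,np.degrees(P[2]),[np.round(w2px("top",J(P,q))-u,1) for u,q in M])
    S=[((364,251-0),(0,0,0))]
    for n,u,z in(("cap",(343,257.8),.043),("camknob",(362.3,187),.058),("bushknob",(302,293),.086),("bolt",(371,264),.02)):
        w=px2w("top",*u,z);print(n,w.round(4),inv(P,w).round(4))
    # scene check: jig corners + knob
    s=lambda a,b:(262+a/6,228+b/6)
    print("scene corner err", w2px("scene",J(P,(-.125,-.095,.015)))-s(553,570), w2px("scene",J(P,(-.125,.110,.015)))-s(42,412), w2px("scene",J(P,(.07,-.095,.015)))-s(712,205))
    print(inv(P,px2w("scene",*s(683,80),.058)),inv(P,px2w("scene",*s(394,335),.029)))
E
python3 fit.py
```

```text
[ 0.54692304 -0.0499478   0.22679864] 12.994605082591248 [array([-0.5, -0.7]), array([0.2, 0.1]), array([-0.2,  1.2]), array([ 0.5, -1.3]), array([0.2, 0.3]), array([-0.2,  0.1])]
cap [ 0.4948 -0.0683  0.043 ] [-0.0549 -0.0062]
camknob [ 0.6467 -0.1056  0.058 ] [ 0.0847 -0.0766]
bushknob [0.4165 0.0147 0.086 ] [-0.1125  0.0923]
bolt [ 0.4851 -0.1303  0.02  ] [-0.0783 -0.0644]
scene corner err [ 0.28445959 -3.64033495] [-0.32767342 -1.87245219] [-0.14533869 -3.61984013]
[ 0.07989711 -0.07805566] [-0.05967609 -0.00850775]
```

Estimates in the jig frame:
- The cap is at (-55,-6) mm.
- The lever is about 10° clockwise.
- The bush arm is at about 176°.

First I'll move high behind the cap with the fingers closing, then turn the tool y along jig x.

```bash
python3 -m crank '[[-2.56,-3.08,0,0,0,0,0],[-2.56,-3.08,0,0,0,0,0],[-2.56,-3.08,0,0,0,0,0],[-2.56,-3.08,0,0,0,0,0],[-2.56,-3.08,0,0,0,0,0],[-2.56,-3.08,0,0,0,0,0],[-2.56,-3.08,0,0,0,0,0],[-2.56,-3.08,0,0,0,0,0],[-2.56,-3.08,0,0,0,0,0]]' 40
python3 -m crank '[[-2.56,-3.08,0,0,0,0,0],[-2.56,-3.08,0,0,0,0,0],[-2.56,-3.08,0,0,0,0,0],[-2.56,-3.08,0,0,0,0,0],[-2.56,-3.08,0,0,0,0,0],[-2.56,-3.08,0,0,0,0,0],[-2.56,-3.08,0,0,0,0,0],[-2.56,-3.08,0,0,0,0,0]]'
python3 -m crank '[[0,0,0,0,0,0.104,0],[0,0,0,0,0,0.104,0],[0,0,0,0,0,0.104,0],[0,0,0,0,0,0.104,0],[0,0,0,0,0,0.104,0],[0,0,0,0,0,0.104,0],[0,0,0,0,0,0.104,0],[0,0,0,0,0,0.104,0],[0,0,0,0,0,0.104,0],[0,0,0,0,0,0.1,0]]'
cat > st.py <<'E'
from fit import *
from scipy.spatial.transform import Rotation as R
def st():
    s=ctrl.get_state();y=R.from_quat(s['tcp_rot']).as_matrix()[:,1]
    print("t",round(s['time'],2),"tcp",s['tcp_pos'].round(4),"jig mm",(inv(P,s['tcp_pos'])*1e3).round(1),"yawY",round(np.degrees(np.arctan2(y[1],y[0])),1),"F",s['ft_force'].round(1),"w",round(s['grip_width'],4))
if __name__=="__main__": st()
E
python3 st.py
python3 - <<'E'
from h import *
t=cv2.imread("pics/top0.png")[160:290,420:520]; s=cv2.imread("pics/scene0.png")[250:380,395:495]
cv2.imwrite("pics/vise.png",cv2.resize(np.hstack([t,s]),None,fx=4,fy=4,interpolation=cv2.INTER_CUBIC))
E
```

```text
time: 0.85
tcp_pos: [0.3095, 0.2126, 0.2556]
tcp_rot: [0.152, 0.988, 0.0, 0.0]
ft_force: [0.6, -0.8, 0.9]
grip_width: 0.0304
finger_force: 0.0
time: 1.52
tcp_pos: [0.4305, -0.0845, 0.2555]
tcp_rot: [0.153, 0.988, 0.0, 0.0]
ft_force: [1.0, 1.0, -0.1]
grip_width: 0.0005
finger_force: 0.0
time: 2.35
tcp_pos: [0.4301, -0.0823, 0.2554]
tcp_rot: [0.624, 0.781, -0.0, -0.0]
ft_force: [0.5, -0.3, 0.1]
grip_width: 0.0003
finger_force: 0.0
t 2.35 tcp [ 0.4301 -0.0823  0.2554] jig mm [-121.1   -5.2] yawY 12.8 F [ 0.5 -0.3  0.1] w 0.0003
```

View pics/vise.png

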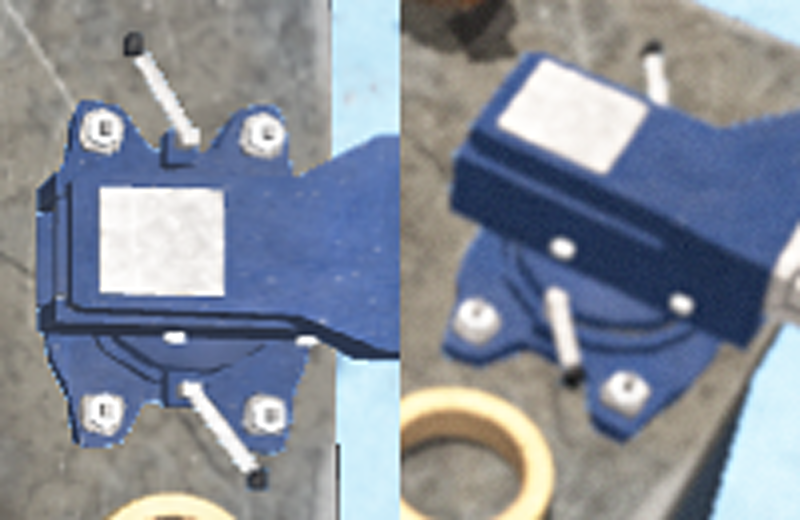

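The picture shows the vise: its rear block starts at top pixel (430..437,205..240). I'll triangulate its height while moving to the cap.

Run:
```python
from h import *
for (a,b),(c,d) in (((437.5,205),(427.5,263)),((437.5,237.5),(413,283.5))):
    for z in (0,.05,.08,.1,.12,.15): print(z,px2w("top",a,b,z).round(3),px2w("scene",c,d,z).round(3))
print(px2w("top",430,207,.08),px2w("top",430,242,.08))
```

```text
0 [ 0.624 -0.279  0.   ] [ 0.698 -0.223  0.   ]
0.05 [ 0.614 -0.268  0.05 ] [ 0.653 -0.24   0.05 ]
0.08 [ 0.607 -0.262  0.08 ] [ 0.626 -0.25   0.08 ]
0.1 [ 0.603 -0.257  0.1  ] [ 0.608 -0.257  0.1  ]
0.12 [ 0.599 -0.253  0.12 ] [ 0.59  -0.263  0.12 ]
0.15 [ 0.593 -0.246  0.15 ] [ 0.563 -0.273  0.15 ]
0 [ 0.55 -0.28  0.  ] [ 0.621 -0.224  0.   ]
0.05 [ 0.543 -0.268  0.05 ] [ 0.579 -0.241  0.05 ]
0.08 [ 0.539 -0.262  0.08 ] [ 0.555 -0.251  0.08 ]
0.1 [ 0.536 -0.257  0.1  ] [ 0.538 -0.258  0.1  ]
0.12 [ 0.533 -0.253  0.12 ] [ 0.521 -0.264  0.12 ]
0.15 [ 0.529 -0.246  0.15 ] [ 0.497 -0.275  0.15 ]
[ 0.60272396 -0.24600191  0.08      ] [ 0.52912119 -0.24617538  0.08      ]
```

```bash
python3 -m crank '[[0,0,3.57,0,0,0,0],[0,0,3.57,0,0,0,0],[0,0,3.57,0,0,0,0],[0,0,3.57,0,0,0,0],[0,0,3.57,0,0,0,0],[0,0,3.57,0,0,0,0],[0,0,0,0,0,0,0]]'
python3 st.py
python3 -m crank '[[0,0.5,0,0,0,0,0],[0,0.5,0,0,0,0,0],[0,0.3,0,0,0,0,0],[0,0.3,0,0,0,0,0],[0,0.3,0,0,0,0,0],[0,0.3,0,0,0,0,0],[0,0.3,0,0,0,0,0]]'
python3 st.py
python3 -m crank '[[0,0.4,0,0,0,0,0],[0,0.4,0,0,0,0,0],[0,0.4,0,0,0,0,0],[0,0.4,0,0,0,0,0],[0,0.4,0,0,0,0,0],[0,0.4,0,0,0,0,0],[0,0.4,0,0,0,0,0],[0,0,0,0,0,0,0]]'
python3 st.py
python3 -c "
from h import *
crop('top','pics/t2.png',268,178,132,122,4)"
```

```text
time: 2.93
tcp_pos: [0.4247, -0.0798, 0.0349]
tcp_rot: [0.622, 0.783, -0.002, -0.007]
ft_force: [-2.3, 0.3, -0.1]
grip_width: 0.0005
finger_force: 0.0
t 2.93 tcp [ 0.4247 -0.0798  0.0349] jig mm [-125.8   -1.6] yawY 13.0 F [-2.3  0.3 -0.1] w 0.0005
time: 3.52
tcp_pos: [0.4555, -0.0769, 0.0424]
tcp_rot: [0.622, 0.783, 0.0, 0.001]
ft_force: [-1.7, -0.4, 0.9]
grip_width: 0.0005
finger_force: 0.6
t 3.52 tcp [ 0.4555 -0.0769  0.0424] jig mm [-95.2  -5.7] yawY 13.1 F [-1.7 -0.4  0.9] w 0.0005
time: 4.18
tcp_pos: [0.483, -0.0704, 0.0416]
tcp_rot: [0.622, 0.783, 0.0, 0.0]
ft_force: [0.2, -0.1, -0.7]
grip_width: 0.0002
finger_force: 0.0
t 4.18 tcp [ 0.483  -0.0704  0.0416] jig mm [-66.9  -5.5] yawY 13.1 F [ 0.2 -0.1 -0.7] w 0.0002
```

View pics/t2.png

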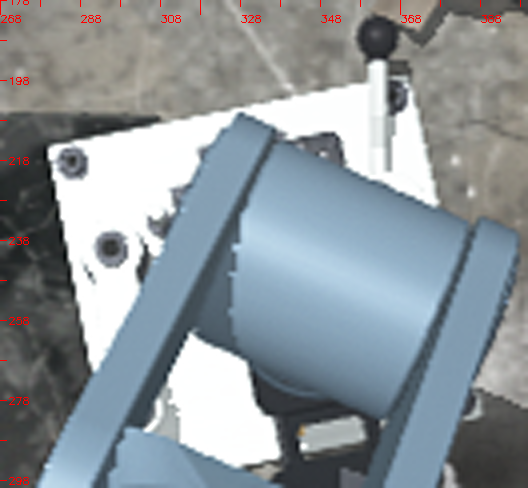

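The arm hides the cap in this view. I'll carry on by force until it reaches the end stop.

```bash
python3 -m crank '[[0,0.25,0,0,0,0,0],[0,0.25,0,0,0,0,0],[0,0.25,0,0,0,0,0],[0,0.25,0,0,0,0,0],[0,0,0,0,0,0,0]]'
python3 st.py
python3 -m crank '[[0,0.15,0,0,0,0,0],[0,0.15,0,0,0,0,0],[0,0,0,0,0,0,0]]'
python3 st.py
```

```text
time: 4.65
tcp_pos: [0.4923, -0.0682, 0.0416]
tcp_rot: [0.622, 0.783, 0.0, 0.0]
ft_force: [-0.7, -0.1, -0.8]
grip_width: 0.0004
finger_force: 0.0
t 4.65 tcp [ 0.4923 -0.0682  0.0416] jig mm [-57.3  -5.5] yawY 13.1 F [-0.7 -0.1 -0.8] w 0.0004
time: 4.9
tcp_pos: [0.495, -0.0675, 0.0416]
tcp_rot: [0.622, 0.783, 0.0, 0.0]
ft_force: [-0.3, -0.1, 0.1]
grip_width: 0.0006
finger_force: 0.1
t 4.9 tcp [ 0.495  -0.0675  0.0416] jig mm [-54.6  -5.4] yawY 13.1 F [-0.3 -0.1  0.1] w 0.0006
```

```bash
for i in 1; do python3 -m crank '[[0,0.1,0,0,0,0,0],[0,0.1,0,0,0,0,0],[0,0,0,0,0,0,0]]' >/dev/null; python3 st.py; done
python3 -m crank '[[0,0.1,0,0,0,0,0],[0,0.1,0,0,0,0,0],[0,0,0,0,0,0,0]]' >/dev/null; python3 st.py
```

```text
t 5.15 tcp [ 0.4968 -0.067   0.0416] jig mm [-52.7  -5.4] yawY 13.1 F [-0.8  0.2  0.7] w 0.0001
t 5.4 tcp [ 0.4988 -0.0666  0.0416] jig mm [-50.6  -5.4] yawY 13.1 F [-0.5  0.5  0.5] w 0.0004
```

```bash
python3 -m crank '[[0,0.1,0,0,0,0,0],[0,0.1,0,0,0,0,0],[0,0,0,0,0,0,0]]' >/dev/null; python3 st.py
python3 -m crank '[[0,0.1,0,0,0,0,0],[0,0.1,0,0,0,0,0],[0,0,0,0,0,0,0]]' >/dev/null; python3 st.py
python3 -m crank '[[0,0.1,0,0,0,0,0],[0,0.1,0,0,0,0,0],[0,0,0,0,0,0,0]]' >/dev/null; python3 st.py
python3 -c "
from h import *
crop('scene','pics/s2.png',250,200,150,120,5)"
```

```text
t 5.65 tcp [ 0.5004 -0.0661  0.0415] jig mm [-49.   -5.3] yawY 13.1 F [-0.4 -0.4  1.7] w 0.0006
t 5.9 tcp [ 0.5008 -0.0659  0.0414] jig mm [-48.5  -5.2] yawY 13.1 F [-9.5 -4.1  7.9] w 0.0004
t 6.15 tcp [ 0.5011 -0.0658  0.0413] jig mm [-48.2  -5.1] yawY 13.1 F [-17.4  -6.7  14.2] w 0.0002
```

View pics/s2.png

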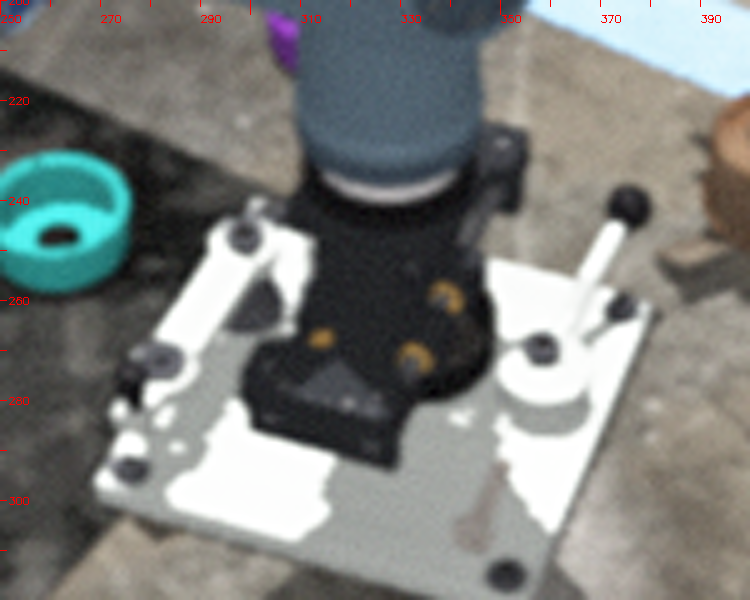

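The force rose to 17 N at the end stop, so the cap is seated. I'll back off, lift, turn and go to the inner side of the ball knob.

```bash
python3 -m crank '[[0,-0.5,0,0,0,0,0],[0,-0.8,0,0,0,0,0],[0,-0.8,0,0,0,0,0],[0,0,-2,0,0,0,0],[0,0,-3.5,0,0,0,0],[0,0,-3.5,0,0,0,0],[0,0,-3.5,0,0,0,0],[0,0,-3.5,0,0,0,0]]' >/dev/null
python3 -m crank '[[0,0,0,0,0,-0.1164,0],[0,0,0,0,0,-0.1164,0],[0,0,0,0,0,-0.1164,0],[0,0,0,0,0,-0.1164,0],[0,0,0,0,0,-0.1164,0],[0,0,0,0,0,-0.1164,0]]' >/dev/null
python3 -m crank '[[0,0,0,0,0,-0.1164,0],[0,0,0,0,0,-0.1164,0],[0,0,0,0,0,-0.1164,0],[0,0,0,0,0,-0.1164,0],[0,0,0,0,0,-0.1164,0],[0,0,0,0,0,-0.1164,0]]' >/dev/null
python3 -m crank '[[-3.24,0,0,0,0,0,0],[-3.24,0,0,0,0,0,0],[-3.24,0,0,0,0,0,0],[-3.24,0,0,0,0,0,0],[-3.24,0,0,0,0,0,0],[0,0,0,0,0,0,0]]' >/dev/null
python3 st.py
python3 -c "
from h import *
a=ctrl.capture('top')[170:300,268:400];b=ctrl.capture('scene')[200:330,255:390]
i=np.hstack([a,b]);cv2.imwrite('pics/v3.png',cv2.resize(i,None,fx=3,fy=3,interpolation=cv2.INTER_CUBIC))"
```

```text
t 8.37 tcp [ 0.6494 -0.0612  0.2001] jig mm [ 97.3 -34. ] yawY 93.1 F [-0.8  0.4  0.5] w 0.0001
```

View pics/v3.png

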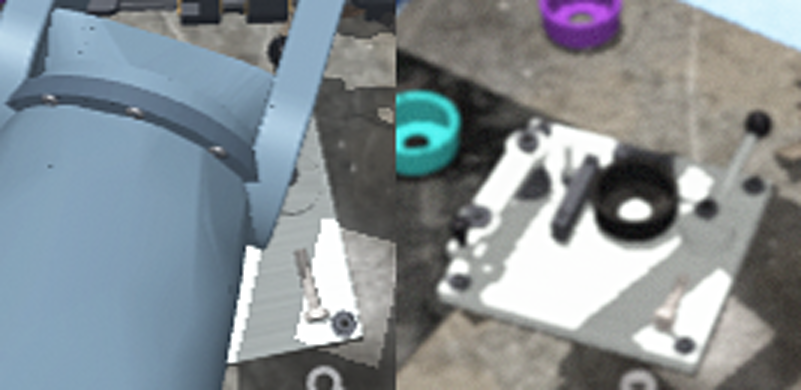

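The cap sits at the end stop (scene view, beside the locator), and the lever is untouched. I'll descend beside the knob and take up contact.

```bash
python3 -m crank '[[0.8,-0.5,0,0,0,0,0],[0,0,3,0,0,0,0],[0,0,3,0,0,0,0],[0,0,3,0,0,0,0],[0,0,2.5,0,0,0,0],[0,0,1.8,0,0,0,0],[0,0,0,0,0,0,0],[0,0,0,0,0,0,0]]' >/dev/null
python3 st.py
python3 -m crank '[[0,-0.4,0,0,0,0,0],[0,-0.4,0,0,0,0,0],[0,-0.4,0,0,0,0,0],[0,0,0,0,0,0,0]]' >/dev/null
python3 st.py
```

```text
t 9.13 tcp [ 0.6361 -0.0669  0.0685] jig mm [ 83.1 -36.6] yawY 93.1 F [ 0.1 -0.4  0.3] w 0.0005
t 9.47 tcp [ 0.6396 -0.08    0.0702] jig mm [ 83.5 -50.1] yawY 93.1 F [0.3 0.2 0.7] w 0.0003
```

```bash
python3 -m crank '[[0,-0.3,0.35,0,0,0,0],[-0.12,-0.43,0,0,0,0.05,0],[-0.12,-0.43,0,0,0,0.05,0],[-0.12,-0.43,0,0,0,0.05,0],[-0.12,-0.43,0,0,0,0.05,0],[-0.12,-0.43,0,0,0,0.05,0],[-0.12,-0.43,0,0,0,0.05,0]]' >/dev/null;python3 st.py
python3 -m crank '[[-0.12,-0.43,0,0,0,0.05,0],[-0.12,-0.43,0,0,0,0.05,0],[-0.12,-0.43,0,0,0,0.05,0],[-0.12,-0.43,0,0,0,0.05,0],[-0.12,-0.43,0,0,0,0.05,0],[-0.12,-0.43,0,0,0,0.05,0],[-0.12,-0.43,0,0,0,0.05,0]]' >/dev/null
python3 st.py
python3 - <<'E'
from h import *
a=ctrl.capture('top')[170:300,268:400];b=ctrl.capture('scene')[200:330,255:390]
i=np.hstack([a,b]);cv2.imwrite('pics/v4.png',cv2.resize(i,None,fx=3,fy=3,interpolation=cv2.INTER_CUBIC))
E
```

```text
t 10.05 tcp [ 0.644  -0.1076  0.0648] jig mm [ 81.6 -78. ] yawY 75.8 F [-2.   1.2  1. ] w 0.0005
t 10.63 tcp [ 0.6401 -0.1384  0.0647] jig mm [  70.9 -107.1] yawY 55.7 F [-1.   1.2  0.8] w 0.0003
```

View pics/v4.png

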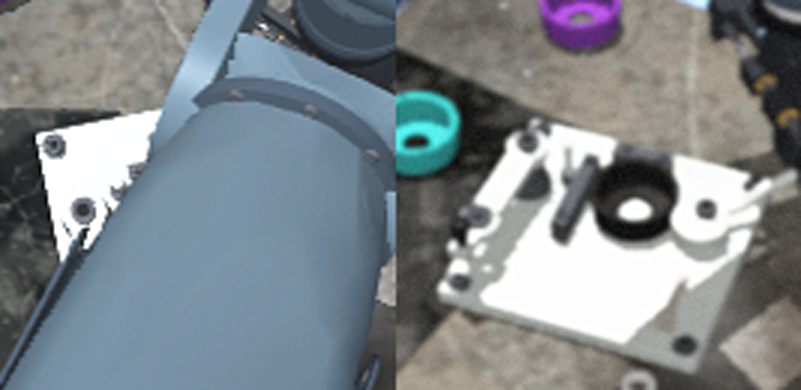

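The lever follows the finger, now at about -48°. Continuing.

```bash
python3 -m crank '[[-0.12,-0.43,0,0,0,0.05,0],[-0.12,-0.43,0,0,0,0.05,0],[-0.12,-0.43,0,0,0,0.05,0],[-0.12,-0.43,0,0,0,0.05,0],[-0.12,-0.43,0,0,0,0.05,0],[-0.12,-0.43,0,0,0,0.05,0],[-0.12,-0.43,0,0,0,0.05,0],[-0.12,-0.43,0,0,0,0.05,0]]' >/dev/null;python3 st.py
python3 -m crank '[[-0.12,-0.43,0,0,0,0.05,0],[-0.12,-0.43,0,0,0,0.05,0],[-0.12,-0.43,0,0,0,0.05,0],[-0.12,-0.43,0,0,0,0.05,0]]' >/dev/null;python3 st.py
python3 -m crank '[[-0.12,-0.43,0,0,0,0.05,0],[-0.12,-0.43,0,0,0,0.05,0]]' >/dev/null;python3 st.py
```

```text
t 11.4 tcp [ 0.6235 -0.1693  0.0649] jig mm [  47.7 -133.5] yawY 32.9 F [0.2 1.7 0.3] w 0.0004
t 11.73 tcp [ 0.611  -0.1812  0.065 ] jig mm [  32.9 -142.3] yawY 21.4 F [ 4.4  5.1 -0.3] w 0.0005
t 11.9 tcp [ 0.6043 -0.1858  0.065 ] jig mm [  25.3 -145.3] yawY 15.7 F [ 5.8  6.3 -1. ] w 0.0006
```

```bash
python3 -m crank '[[-0.06,-0.43,0,0,0,0.05,0],[-0.06,-0.43,0,0,0,0.05,0]]' >/dev/null;python3 st.py
python3 -m crank '[[-0.06,-0.43,0,0,0,0.05,0],[-0.06,-0.43,0,0,0,0.05,0]]' >/dev/null;python3 st.py
python3 -c "
from h import *
crop('scene','pics/s5.png',280,215,130,100,6)"
```

```text
t 12.07 tcp [ 0.5971 -0.1896  0.0652] jig mm [  17.5 -147.3] yawY 10.0 F [ 9.5  5.4 -5.3] w 0.0001
t 12.23 tcp [ 0.5896 -0.1926  0.0653] jig mm [   9.5 -148.6] yawY 4.2 F [11.6  2.2 -8. ] w 0.0007
```

View pics/s5.png

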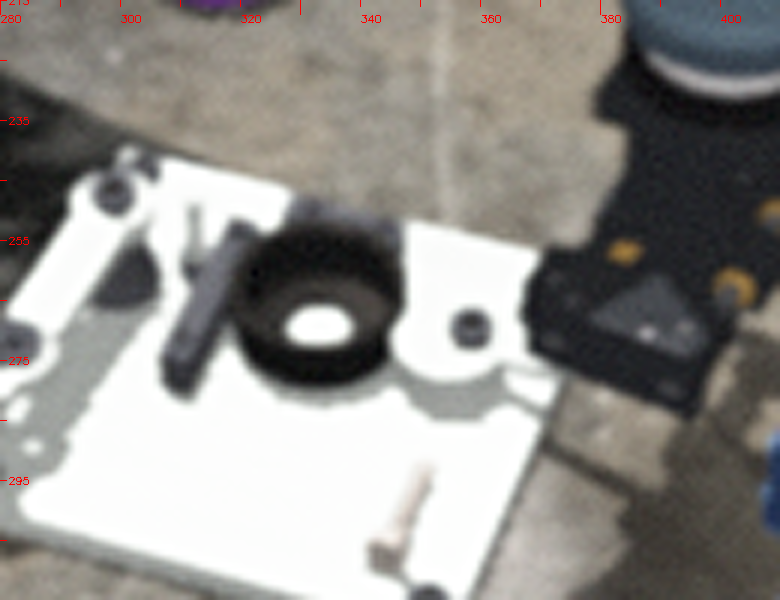

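The cap is in the corner and the cam presses it at about -100° with 11.6 N. I'll add one small nudge and back off along the tangent.

```bash
python3 -m crank '[[-0.03,-0.35,0,0,0,0.04,0],[0,0,0,0,0,0,0],[0,0,0,0,0,0,0]]' >/dev/null;python3 st.py
python3 -m crank '[[0,0.6,0,0,0,0,0],[0,1.5,0,0,0,0,0],[0,1,-1,0,0,0,0],[0,0,-3,0,0,0,0],[0,0,-4,0,0,0,0],[0,0,-4,0,0,0,0],[0,0,-1.5,0,0,0,0],[0,0,0,0,0,0,0]]' >/dev/null;python3 st.py
```

```text
t 12.53 tcp [ 0.5857 -0.1937  0.0653] jig mm [   5.4 -148.8] yawY 2.1 F [ 8.   0.8 -5.9] w 0.0003
t 13.2 tcp [ 0.6174 -0.194   0.2063] jig mm [  36.3 -156.2] yawY 2.1 F [-0.2  0.   0.9] w 0.0005
```

```bash
python3 -m crank '[[2.82,-2.2,0,0,0,0,0],[2.82,-2.2,0,0,0,0,0],[2.82,-2.2,0,0,0,0,0],[2.82,-2.2,0,0,0,0,0],[2.82,-2.2,0,0,0,0,0],[2.82,-2.2,0,0,0,0,0],[2.82,-2.2,0,0,0,0,0],[2.82,-2.2,0,0,0,0,0],[2.82,-2.2,0,0,0,0,0],[0,0,0,0,0,-0.12,0]]' >/dev/null
python3 -m crank '[[0,0,0,0,0,0,0],[0,0,0,0,0,0,0]]' >/dev/null;python3 st.py
python3 - <<'E'
from fit import *
for n,(x0,y0,x1,y1) in (("top",(318,215,372,285)),("scene",(310,245,352,285))):
    g=cv2.cvtColor(ctrl.capture(n),cv2.COLOR_BGR2GRAY)[y0:y1,x0:x1]; m=(g<60).astype(np.uint8)
    k,l,s,c=cv2.connectedComponentsWithStats(m)
    for i in range(1,k):
        if s[i,4]>100: print(n,s[i],c[i]+[x0,y0],inv(P,px2w(n,*(c[i]+[x0,y0]),.037)).round(4))
E
```

```text
t 14.2 tcp [0.4076 0.0542 0.1996] jig mm [-112.3  132.8] yawY 8.8 F [ 0.4 -0.5 -0.1] w 0.0004
scene [  6   8  30  27 481] [331.0997921  265.16632017] [-0.0097  0.0015]
```

```bash
python3 -m crank '[[0,0,2.9,0,0,0,0],[0,0,2.9,0,0,0,0],[0,0,2.9,0,0,0,0],[0,0,2.0,0,0,0,0],[0,0,0.7,0,0,0,0],[0,0,0,0,0,0,0],[0,0,0,0,0,0,0]]' >/dev/null;python3 st.py
python3 -m crank '[[-0.5,0,0,0,0,0,0],[-0.5,0,0,0,0,0,0],[-0.5,0,0,0,0,0,0],[-0.3,0,0,0,0,0,0],[-0.3,0,0,0,0,0,0],[-0.3,0,0,0,0,0,0],[0,0,0,0,0,0,0]]' >/dev/null;python3 st.py
python3 -m crank '[[-0.56,-0.07,0,0,0,-0.05,0],[-0.56,-0.07,0,0,0,-0.05,0],[-0.56,-0.07,0,0,0,-0.05,0],[-0.56,-0.07,0,0,0,-0.05,0],[-0.56,-0.07,0,0,0,-0.05,0],[-0.56,-0.07,0,0,0,-0.05,0],[-0.56,-0.07,0,0,0,-0.05,0],[-0.56,-0.07,0,0,0,-0.05,0]]' >/dev/null;python3 st.py
```

```text
t 14.88 tcp [0.4083 0.0536 0.0863] jig mm [-111.8  132. ] yawY 8.8 F [-0.6  0.3  0.8] w 0.0006
t 15.47 tcp [0.4117 0.0298 0.0862] jig mm [-113.8  108.2] yawY 8.8 F [-0.9  0.4  0.2] w 0.0006
t 16.13 tcp [ 0.4206 -0.0135  0.086 ] jig mm [-114.9   63.9] yawY 31.9 F [ 0.5  0.3 -0.2] w 0.0005
```

Run:
```python
from fit import *
im=ctrl.capture("scene");o=cv2.imread("pics/scene0.png")
for a in (176,185,193,199,205):
    q=np.radians(a);p=J(P,(.112*np.cos(q),.085+.112*np.sin(q),.075));u=w2px("scene",p)+[0,3];x,y=u.round().astype(int)
    b=J(P,(.085*np.cos(q),.085+.085*np.sin(q),.06));ub=(w2px("scene",b)+[0,3]).round().astype(int)
    print(a,x,y,im[y-1:y+2,x-1:x+2].mean((0,1)).round(),o[y-1:y+2,x-1:x+2].mean((0,1)).round(),"bush",ub,im[ub[1],ub[0]],o[ub[1],ub[0]])
```

```text
176 276 278 [73. 68. 65.] [28. 27. 28.] bush [282 274] [41 38 36] [110 103 101]
185 284 280 [38. 36. 35.] [179. 183. 179.] bush [288 276] [37 36 35] [186 190 187]
193 290 281 [53. 49. 49.] [158. 162. 158.] bush [293 276] [39 37 36] [164 164 162]
199 296 281 [40. 37. 36.] [240. 243. 241.] bush [297 277] [45 42 40] [191 194 190]
205 301 281 [148. 152. 148.] [252. 253. 252.] bush [301 277] [150 153 152] [252 253 252]
```

```bash
python3 -m crank '[[-0.56,-0.07,0,0,0,-0.05,0],[-0.56,-0.07,0,0,0,-0.05,0],[-0.56,-0.07,0,0,0,-0.05,0],[-0.56,-0.07,0,0,0,-0.05,0],[-0.56,-0.07,0,0,0,-0.05,0],[-0.56,-0.07,0,0,0,-0.05,0],[-0.56,-0.07,0,0,0,-0.05,0],[-0.56,-0.07,0,0,0,-0.05,0]]' >/dev/null;python3 st.py
python3 -m crank '[[-0.56,-0.07,0,0,0,-0.05,0],[-0.56,-0.07,0,0,0,-0.05,0],[-0.56,-0.07,0,0,0,-0.05,0],[-0.56,-0.07,0,0,0,-0.05,0],[-0.56,-0.07,0,0,0,-0.05,0],[-0.56,-0.07,0,0,0,-0.05,0],[-0.56,-0.07,0,0,0,-0.05,0]]' >/dev/null;python3 st.py
python3 -m crank '[[-0.45,-0.05,0,0,0,-0.04,0],[-0.45,-0.05,0,0,0,-0.04,0],[-0.45,-0.05,0,0,0,-0.04,0],[0,0,0,0,0,0,0]]' >/dev/null;python3 st.py
```

```text
t 16.85 tcp [ 0.4458 -0.0503  0.0858] jig mm [-98.6  22.4] yawY 54.8 F [-1.3 -0.5  0.3] w 0.0002
t 17.43 tcp [ 0.4785 -0.0722  0.0857] jig mm [-71.7  -6.3] yawY 74.8 F [-0.  -0.2  1.6] w 0.0005
t 17.77 tcp [ 0.492  -0.0768  0.0859] jig mm [-59.6 -13.8] yawY 81.7 F [-0.3 -0.3  0.6] w 0.0007
```

```bash
python3 -m crank '[[-0.45,-0.05,0,0,0,-0.04,0],[-0.45,-0.05,0,0,0,-0.04,0],[-0.45,-0.05,0,0,0,-0.04,0],[-0.45,-0.05,0,0,0,-0.04,0],[-0.45,-0.05,0,0,0,-0.04,0],[-0.45,-0.05,0,0,0,-0.04,0],[0,0,0,0,0,0,0]]' >/dev/null;python3 st.py
python3 -m crank '[[-0.22,-0.03,0,0,0,-0.02,0],[-0.22,-0.03,0,0,0,-0.02,0],[0,0,0,0,0,0,0]]' >/dev/null;python3 st.py
python3 -m crank '[[-0.22,-0.03,0,0,0,-0.02,0],[-0.22,-0.03,0,0,0,-0.02,0],[0,0,0,0,0,0,0]]' >/dev/null;python3 st.py
```

```text
t 18.35 tcp [ 0.5186 -0.0809  0.086 ] jig mm [-34.5 -23.8] yawY 95.4 F [-0.3  0.7 -0.4] w 0.0005
t 18.6 tcp [ 0.5229 -0.081   0.086 ] jig mm [-30.4 -24.9] yawY 97.7 F [-0.9 -0.6  0.3] w 0.0004
t 18.85 tcp [ 0.5276 -0.0812  0.0861] jig mm [-25.8 -26.1] yawY 100.0 F [-0.9 -0.   0.3] w 0.0002
```

```bash
python3 -m crank '[[-0.22,-0.03,0,0,0,-0.02,0],[-0.22,-0.03,0,0,0,-0.02,0],[0,0,0,0,0,0,0]]' >/dev/null;python3 st.py
python3 -m crank '[[-0.2,0,0,0,0,0,0],[0,0,0,0,0,0,0]]' >/dev/null;python3 st.py
python3 -m crank '[[-0.15,0,0,0,0,0,0],[0,0,0,0,0,0,0]]' >/dev/null;python3 st.py
python3 -m crank '[[-0.15,0,0,0,0,0,0],[0,0,0,0,0,0,0]]' >/dev/null;python3 st.py
```

```text
t 19.1 tcp [ 0.5322 -0.0809  0.0861] jig mm [-21.4 -26.9] yawY 102.4 F [-0.1 -0.5 -0.3] w 0.0005
t 19.27 tcp [ 0.5339 -0.0804  0.086 ] jig mm [-19.5 -26.8] yawY 102.3 F [-0.1 -0.3  0.2] w 0.0006
t 19.43 tcp [ 0.5353 -0.0802  0.086 ] jig mm [-18.1 -26.8] yawY 102.3 F [-0.4  0.1 -1. ] w 0.0004
t 19.6 tcp [ 0.5368 -0.0798  0.0861] jig mm [-16.6 -26.8] yawY 102.3 F [ 0.3 -1.  -0.3] w 0.0002
```

```bash
python3 -m crank '[[-0.15,0,0,0,0,0,0],[0,0,0,0,0,0,0]]' >/dev/null;python3 st.py
python3 -m crank '[[-0.15,0,0,0,0,0,0],[0,0,0,0,0,0,0]]' >/dev/null;python3 st.py
python3 -m crank '[[-0.15,0,0,0,0,0,0],[0,0,0,0,0,0,0]]' >/dev/null;python3 st.py
python3 - <<'E'
from fit import *
im=ctrl.capture("scene")
cv2.imwrite("pics/end1.png",im)
o=cv2.imread("pics/scene0.png")
# is arm still at start? compare region around initial bush/knob
print(np.abs(im[255:290,268:298].astype(int)-o[255:290,268:298]).mean(), np.abs(im[300:340,150:200].astype(int)-o[300:340,150:200]).mean())
for r in range(262,290,3): print(r,im[r,268:300:3].mean(1).round().astype(int),o[r,268:300:3].mean(1).round().astype(int))
E
```

```text
t 19.77 tcp [ 0.5373 -0.0797  0.0859] jig mm [-16.1 -26.8] yawY 102.3 F [-4.7 -3.1  2.3] w 0.0005
t 19.93 tcp [ 0.5376 -0.0796  0.0858] jig mm [-15.8 -26.8] yawY 102.3 F [-8.8 -4.3  7.3] w 0.0001
t 20.1 tcp [ 0.5378 -0.0796  0.0857] jig mm [-15.6 -26.8] yawY 102.3 F [-15.4  -5.7  10.5] w 0.0005
49.317142857142855 47.090833333333336
262 [ 85  72  70  74  74  55  71 255 193  67  67] [ 88  69  68  72  70 150 254 251 253 190  67]
265 [ 89  71  71  68  74  64 219 253 253 138  63] [ 88  77  73  73  94 255 252 252 242 104  66]
268 [ 96  66  73  69  95 128 255 252 252 253 192] [ 95  69  69  85 111 199 249 253 168 164 159]
271 [ 97  71  65  63  71 248 253 253 252 252 253] [ 96  72  56 125  92  83 149 199 159 162 161]
274 [102  83  43  46 131 255 253 252 252 252 252] [ 96  82  53  59  92 113 196 209 163 161 162]
277 [ 65  71  55  69 252 253 253 253 253 253 252] [ 60  71  29  30 253 253 219 153 160 159 238]
280 [ 67  69  54 169 254 253 253 253 253 253 253] [ 65  68 175  34 247 174 154 160 163 206 253]
283 [ 86  59  49 254 253 252 253 252 252 253 253] [ 81  86 196 153 167 243 156 163 157 243 252]
286 [ 72  46 207 254 253 252 252 253 252 252 253] [ 67  47 180 193 150 160 154 157 228 253 253]
289 [ 79  91 255 255 254 253 253 253 253 253 252] [ 83  89 255 255 164 180 214 158 244 253 252]
```

The arm met its stop with 15 N and the start position is empty. I'll back off, lift clear and check numerically.

```bash
python3 -m crank '[[0.4,0,0,0,0,0,0],[0.8,0,0,0,0,0,0],[1,0,0,0,0,0,0],[0,0,-2.5,0,0,0,0],[0,0,-4,0,0,0,0],[0,0,-4,0,0,0,0],[3.5,0,0,0,0,0,0],[3.5,0,0,0,0,0,0],[3.5,0,0,0,0,0,0],[0,0,0,0,0,0,0]]' >/dev/null
python3 -m crank '[[0,3.8,0,0,0,0,0],[0,3.8,0,0,0,0,0],[0,3.8,0,0,0,0,0],[0,3.8,0,0,0,0,0],[0,3.8,0,0,0,0,0],[0,3.8,0,0,0,0,0],[0,3.8,0,0,0,0,0],[0,0,0,0,0,0,0],[0,0,0,0,0,0,0]]' >/dev/null;python3 st.py
python3 - <<'E'
from fit import *
im=ctrl.capture("top");cv2.imwrite("pics/end_top.png",im)
g=cv2.cvtColor(im,cv2.COLOR_BGR2GRAY)
m=(g<70).astype(np.uint8)[175:305,275:412]
k,l,s,c=cv2.connectedComponentsWithStats(m)
for i in range(1,k):
    if 15<s[i,4]<4000:
        u=c[i]+[275,175];print(s[i],u.round(1),[ (inv(P,px2w("top",*u,z))*1e3).round(1) for z in(.043,.058,.086)])
for n,q in (("bushknob",(0,-.027,.086)),("bush",(0,0,.064)),("camknob-104",(-.0206,-.1443,.058))): print(n,w2px("top",J(P,q)))
c=cv2.HoughCircles(cv2.resize(g[215:275,305:372],None,fx=4,fy=4),cv2.HOUGH_GRADIENT,1,20,param1=120,param2=18,minRadius=10,maxRadius=30)
if c is not None: print([(305+a/4,215+b/4,r/4) for a,b,r in c[0][:6]])
E
```

```text
t 21.73 tcp [0.3595 0.1558 0.191 ] jig mm [-136.3  242.6] yawY 102.6 F [ 1.1 -1.1 -0.5] w 0.0001
[116   0  11   6  35] [396.8 177. ] [array([  95. , -156.7]), array([  91.6, -153.8]), array([  85.3, -148.3])]
[10 33 21  5 53] [293.2 209.2] [array([69.7, 78.1]), array([66.6, 77.7]), array([61., 77.])]
[  0  38  12  41 291] [279.  233.9] [array([ 22.8, 118.3]), array([ 20.4, 117.4]), array([ 16. , 115.6])]
[46 45 25  9 89] [331.4 223.2] [array([23.1,  3.1]), array([20.8,  3.8]), array([16.4,  5. ])]
[123  44  11  11  82] [403.1 223.8] [array([  -8.6, -147.8]), array([ -10.5, -145. ]), array([ -14.1, -139.8])]
[45 59 31 12 82] [332.8 240.5] [array([-14.2,   7.8]), array([-16.1,   8.4]), array([-19.5,   9.5])]
[  0  86  30  44 525] [286.  286.3] [array([-90.7, 124.6]), array([-91.5, 123.6]), array([-92.9, 121.7])]
bushknob [348.25650216 227.88288861]
bush [335.21266787 231.98581673]
camknob-104 [403.84061782 228.49891426]
[(np.float32(334.875), np.float32(232.125), np.float32(7.35)), (np.float32(362.875), np.float32(227.875), np.float32(4.025))]
```

The bush measures (334.9,232.1) against an expected (335.2,232.0). The lever is at about -97°, past the firm-grip onset with 8–11 N at the knob. The robot is clear, so I'm handing in.

```bash
python3 -c "
from bench import ctrl
print(ctrl.job_done())"
```

```text
the job is handed in; nothing more can be done
None
```

I've handed the job in, and no verdict came back: the cap is at the end stop, the cam lever is at about 97° with 8–11 N felt at its knob, the bush arm rests on its stop with the bush measured over the nest, and I inferred the cam's grip on the cap from that knob force rather than measuring it.

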